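Clamp the half-varnished toy lorry in the cam jig

TASK

Clamp the wooden toy lorry in the plywood jig with pushes only: do not grip or lift anything, and keep off the cab, its varnish is wet. Push the bare chassis along until the cab end sits against the end stop, and push the red-ended cam lever round with a finger, right up to its steel stop pin, so that the cam holds the lorry tight and square against the fence. Leave everything else on the bench alone.

Things in the scene. Friction and masses are not known exactly. Their poses are not given: they have to be found in the camera images.
- jig: Clamping jig, fixed to the bench. Origin on the bench top, z up. Plywood board 18 thick, x -145 to +85, y -135 to +135 mm in its frame. Steel stop pin, 8 thick, 18 high above the board, at x -27, y +26. A seated and clamped lorry has its origin at x +29.9, y -40, z 18 mm in this frame, axes parallel to the jig's.
- fence_face (a point): Point on the fence's clamping face (jig x = +57.9 mm, looking to -x), 14 mm above the board. Hardwood fence along the board's far (+x) side, 22 thick, 28 high above the board, y -130 to +130.
- stop_face (a point): Point on the end stop's face (jig y = -100 mm, looking to +y), 11 mm above the board. Hardwood block at the jig's -y end, 22 high above the board, 25 thick, x 0 to 57.9.
- lorry: Toy lorry, loose, about 160 g, no wheels, lying on the board. Origin at the centre of the chassis underside (z = 18 mm). Chassis: bare pale wood, 56 (x) by 120 (y) by 28 high. The cab end is the -y end (face y = -60, goes against the stop); the flat-bed rear end face is y = +60. It starts 25 to 55 mm short of the stop, 2 to 7 mm off the fence, turned up to 3 degrees.
- lorry_cab: The cab of the lorry, fixed on top of the chassis, dark brown wet varnish: must not be touched by the robot. 50 (x) by 40 (y) by 34 high plus a headboard behind it, 42 high. Origin at the centre of its underside, 36 mm from the lorry's origin towards its -y end and 28 mm above the lorry's underside.
- cam: Cam and lever in one, dark wood with a red grip. Origin on the pivot axis at the board's top, x axis along the lever's arm away from the pivot, z up. The cam is a disc 52 in diameter, 20 thick, 2 mm above the board, its centre 12 mm off the pivot axis; turning, its edge comes to press on the lorry's -x side.
- cam_lever (a joint): Lever angle, rad, clockwise seen from above about its vertical pivot. 0 = open: the arm points 195 degrees counter-clockwise from the jig's +x, so roughly to -x. 1.75 = home on the stop pin, arm roughly along the jig's +y. Starts at 0 to 0.4. Pivot friction 0.16 N m: stays where left. The cam first bears on a seated lorry at about 1.65; from there to the pin the torque rises to about 1 N m.
- lever_pivot (a point): Point on the lever's pivot axis at the middle height of the arm, at x -35, y -35, z 30.5 mm in the jig's frame. A nut stands on the pivot, top 56 mm above the bench.
- lever_end (a point): Centre of the lever's red grip, 100 mm from the pivot axis, 30.5 mm above the bench. x axis along the arm away from the pivot, z up. The arm is a dark wooden bar 18 wide, from 22 to 38 mm above the bench, 23 to 88 mm from the pivot axis; the red grip is round, 21 in diameter, from 82 to 118 mm from the pivot axis.
- wheel_a: Bare wooden toy wheel, 40 in diameter, 14 thick, loose, lying on the board's near +y corner (at about x -115, y +105 in the jig's frame). Origin under its centre. Bystander.
- wheel_b: Second wheel, the same, loose on the bench beside the jig's +y edge. Bystander.
- sanding_block: Cork sanding block 100 by 60 by 28, loose on the bench beyond the jig's -y edge. Origin under its centre. Bystander.
- varnish_tin: Brown varnish tin, 92 in diameter, 106 high, on the bench to the robot's left. Origin under its centre. Bystander.
- jar: Amber glass jar with steel lid, 68 in diameter, 85 high, to the robot's left. Origin under its centre. Bystander.
- brush: Paint brush 200 long, lying on the bench to the robot's right. Bystander.
- screwdriver: Screwdriver 190 long, lying on the bench to the robot's right. Bystander.

How it is judged:
By the outcome, as a careful person would: the job done as asked, in the order asked, and still so for the second after the job is handed in, with the robot touching nothing.
It also fails if it takes over 50 s, if anything falls off the work surface, if the arm or the gripper's body presses on something with over 40 N, if the wrist force passes 120 N, or if a joint passes its speed limit or range.

ROBOT

A 7-joint arm with a two-finger parallel gripper is mounted at the origin on the work surface. World frame = base frame: x ahead of the robot, y to its left, z up, the work surface at z = 0. Lengths are in m, angles in rad, forces in N, time in s.
With the tool pointing down it reaches from about 0.35 to 0.9 m from the base axis. Payload 8.1 kg.
Tool frame: the origin (TCP) lies at the very end of the fingers, on their centre line; the grasp point (between the pads) lies 19 mm behind it; z points along the fingers, y is the line along which they close (so a half turn about z gives the same grasp; the last joint's range is limited). The gripper opens to 92 mm and grips with 3 to 60 N. Pads are 19 mm wide; open, the fingers measure 130 mm over their backs; the gripper's body (75 mm by 190 mm) begins 47 mm behind the grasp point.
Start: joints at [-1.276, 0.434, 0.025, 1.573, -0.012, 1.134, -0.075], TCP at [0.242, 0.576, 0.227] pointing down, gripper open.
Joint ranges: [-2.62, 2.62], [-0.44, 2.09], [-1.27, 1.32], [0.08, 2.57], [-1.32, 4.46], [0.12, 2], [-2.74, 2.74]. Speed limits (rad/s): [2.22, 2.22, 3.01, 3.01, 3.14, 3.14, 3.14].

INTERFACE

Orientations are given as a rotation vector (axis times angle).
In Python, from cell import arm gives the robot as it stands.
- The arm moves only by the tool drive_tool, never from a script. Its argument "targets" is a list of rows, each a list of 7 numbers: the turn, a rotation vector about the world's x, y, z in units of 5 degrees (1.0 is 5 degrees), then the shift along the world's x, y, z in units of 40 mm (1.0 is 40 mm), then the opening, from 0 (shut) to 1 (fully open). In form: [[wx, wy, wz, dx, dy, dz, fingers], ...]. A call has 1 to 5 rows; each row is the pose to reach, as a shift and turn from the pose commanded when the call began; what a row does not reach only later rows make up. A row lasts 1/10 s, in which the tool goes at most 50 mm and 8.59 degrees, less where a joint would pass 70% of its speed; a pose out of reach is approached as far as the arm can. A call with a gripper value outside its range is refused whole. The fingers move at their own pace and stop on an object; "force" is the grip in N (left out, the last holds). Time passes only in rows, so rows that repeat a pose let the fingers close. It gives the time, the measured TCP pose, the force, the opening and the grip force at its end, in the units of the state.
- arm.observe(): the state, without advancing time (a new reading comes with each control period).
- arm.get_image(name): name is "side" or "top"; returns a dict with "pixels" (400x640x3 uint8, red, green, blue), "intrinsics" (3x3 intrinsics, pixels), "rvec" (rotation vector, rad) and "tvec" (3), from world to camera coordinates, as OpenCV has them. Camera axes: x right, y down, z forward; pixel columns grow to the right and rows downward; lengths in m; the calibration is good to about 2 mm. A picture is of the moment at which its call begins. There is no depth.
- arm.sign_off(): hands the job in; it is judged then, once.
The state is a dict: "clock": time; "joints": joint angles; "dq": joint speeds; "joint_efforts": joint torques, N m; "position": TCP position; "ee_rot": TCP orientation; "force": force on the tool from outside, world axes, zero at the start; "ft_torque": the same for the moment, N m; "width": opening from 0.0 (shut) to 1.0 (fully open); "gripper_force": force on a finger pad.
Only numpy, scipy, OpenCV 4.12 (cv2) and the standard library are available. Lean on these libraries where they do the work, as an engineer would, in place of code of your own. Each camera call takes 0.05 s, during which the arm holds its last target. There are 200 camera calls.

## Working session

There is one attempt and no reset: what is moved stays moved. The work goes in short steps, Python scripts to look and compute and a tool call to move; the robot and the scene stay as the last step left them, time stands still between calls to the robot, and variables do not carry over. Pictures are saved under pics/ and viewed, at most 10 in all, crops included, and the job is handed in when it is done.

Besides the shell and the picture viewer there is one more tool, called after "Call:" as a command line: name --pt "numbers of a row" for each row, then --argument value for the rest. drive_tool: Moves the arm, as the interface text tells. Its arguments: {"type":"object","properties":{"targets":{"type":"array"},"force":{"type":"number"}},"required":["targets"]}

```bash
mkdir -p pics
python3 - <<'E'
from cell import arm
import cv2,numpy as np,pickle
s=arm.observe();print(s)
d={}
for n in("top","side"):
    im=arm.get_image(n);d[n]=im
    cv2.imwrite(f"pics/{n}0.png",im["pixels"][:,:,::-1])
    R=cv2.Rodrigues(np.array(im["rvec"],float))[0];print(n,-R.T@np.array(im["tvec"]).ravel(),R[2])
pickle.dump(d,open("d0.pkl","wb"))
E
```

```text
{'clock': 0.0, 'joints': array([-1.27559184,  0.43519007,  0.02497432,  1.57413406, -0.0116062 ,
        1.1340135 , -0.07512312]), 'dq': array([ 3.73706338e-05,  2.65899810e-04,  2.09959640e-03, -1.50107111e-03,
       -3.30362058e-04,  6.63713988e-04, -1.97236610e-03]), 'joint_efforts': array([ 1.03669910e-03, -6.67847013e+01,  9.85164978e-01, -3.14472771e+01,
       -6.05802611e-02,  4.24599834e-02,  1.76303006e-04]), 'position': array([0.2419675 , 0.57567799, 0.22595115]), 'ee_rot': array([-6.20871903e-01, -3.07944708e+00,  2.49725684e-03]), 'force': array([-0.15334832, -0.08635956, -0.69116013]), 'ft_torque': array([ 0.02557271, -0.05865537,  0.02431589]), 'gripper_force': 0.0, 'width': 1.0006614172526676}
top [ 0.40014828 -0.01546115  1.10023134] [ 0.11946243 -0.02428215 -0.99254174]
side [ 0.27980678 -0.85161206  0.99498045] [ 0.19852704  0.643298   -0.73942863]
```

View pics/top0.png

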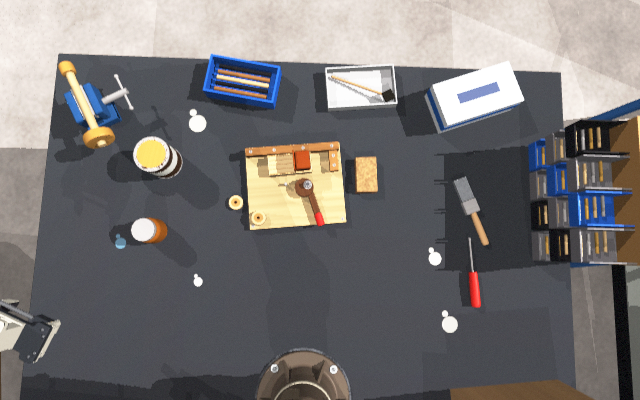

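View pics/side0.png

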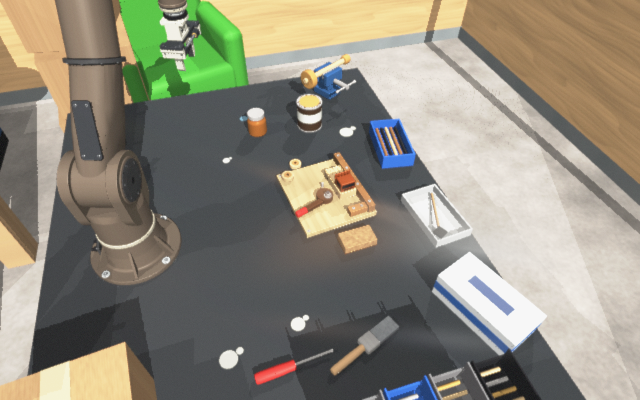

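The top view shows the jig at about (245–345, 142–230): fence at the top, end stop at (334, 157), lorry at about (290, 163), lever red end at (320, 219). The side view shows the same scene with the jig around (325, 195). I'll look closer.

```bash
cat > h.py <<'E'
import cv2,numpy as np
def cam(im):
    return np.array(im["intrinsics"],float),cv2.Rodrigues(np.array(im["rvec"],float))[0],np.array(im["tvec"],float).ravel()
def ray(im,px,z):
    K,R,t=cam(im);p=np.atleast_2d(np.array(px,float))
    d=np.c_[p,np.ones(len(p))]@np.linalg.inv(K).T@R;c=-R.T@t
    return c+d*((z-c[2])/d[:,2])[:,None]
def proj(im,P):
    K,R,t=cam(im);return cv2.projectPoints(np.atleast_2d(np.array(P,float)),R,t,K,None)[0].reshape(-1,2)
E
python3 - <<'E'
import pickle,cv2,numpy as np
from h import *
d=pickle.load(open("d0.pkl","rb"))
a=cv2.resize(d["top"]["pixels"][135:235,230:360],None,fx=6,fy=6,interpolation=cv2.INTER_CUBIC)
cv2.imwrite("pics/c1.png",a[:,:,::-1])
b=cv2.resize(d["side"]["pixels"][145:245,270:400],None,fx=6,fy=6,interpolation=cv2.INTER_CUBIC)
cv2.imwrite("pics/c2.png",b[:,:,::-1])
# board mask
im=d["top"];hsv=cv2.cvtColor(im["pixels"],cv2.COLOR_RGB2HSV)
m=((hsv[:,:,2]>150)&(hsv[:,:,1]>50)&(hsv[:,:,0]>10)&(hsv[:,:,0]<35)).astype(np.uint8)
m[:, :230]=0;m[:,352:]=0;m[:135]=0;m[240:]=0
n,l,st,_=cv2.connectedComponentsWithStats(m);k=1+np.argmax(st[1:,4]);print(st[k])
mm=l==k
print(ray(im,[[246,143],[341,142],[346,222],[249,230]],.018))
# edges
near=[(x,np.where(mm[:,x])[0].max()+.5) for x in range(275,310)]+[(x,np.where(mm[:,x])[0].max()+.5) for x in range(328,342)]
left=[(np.where(mm[y])[0].min()-.5,y) for y in range(160,222)]
right=[(np.where(mm[y])[0].max()+.5,y) for y in range(175,215)]
for nm,e in(("near",near),("left",left),("right",right)):
    w=ray(im,e,.018)[:,:2];v=cv2.fitLine(w.astype(np.float32),cv2.DIST_HUBER,0,.001,.001).ravel();print(nm,v,np.degrees(np.arctan2(v[1],v[0])))
# red grip
for n in("top","side"):
    im=d[n];hsv=cv2.cvtColor(im["pixels"],cv2.COLOR_RGB2HSV)
    r=((hsv[:,:,1]>200)&(hsv[:,:,2]>130)&((hsv[:,:,0]<4)|(hsv[:,:,0]>174))).astype(np.uint8)
    _,l,st,c=cv2.connectedComponentsWithStats(r)
    for i in range(1,len(st)):
        if st[i,4]>8:print(n,st[i],c[i],ray(im,c[i],.0305))
E
```

```text
[ 245  141  102   89 6660]
[[ 0.69304079  0.18287136  0.018     ]
 [ 0.70525368 -0.08754495  0.018     ]
 [ 0.47629783 -0.10641371  0.018     ]
 [ 0.44645334  0.16220977  0.018     ]]
near [ 0.10717055 -0.99424064  0.4639121   0.01001735] -83.84776
left [0.9944528  0.105184   0.56049496 0.17344095] 6.037768
right [ 0.993744    0.1116817   0.5520681  -0.09869941] 6.412267
top [315 213   5  13  30] [317.03333333 219.43333333] [[ 0.48022466 -0.02516065  0.0305    ]]
top [469 272   7  35 146] [471.78767123 288.9109589 ] [[ 0.30230228 -0.45311786  0.0305    ]]
```

View pics/c1.png

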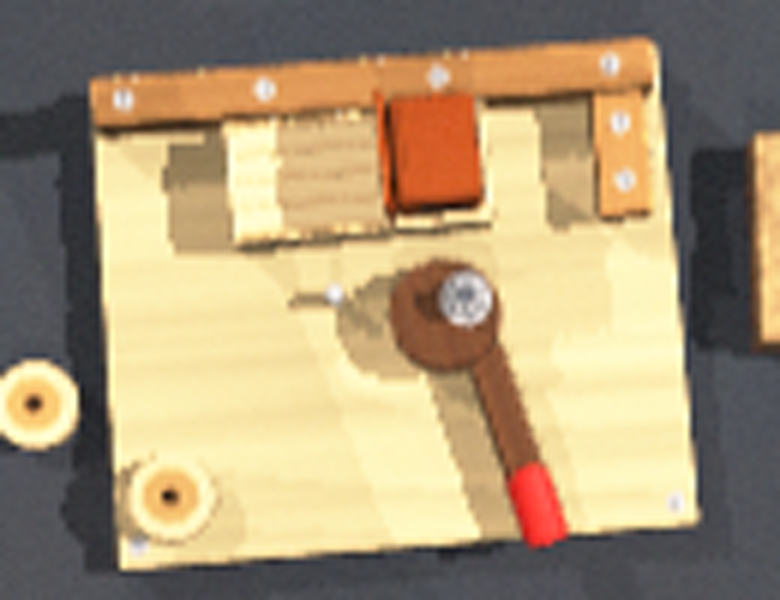

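View pics/c2.png

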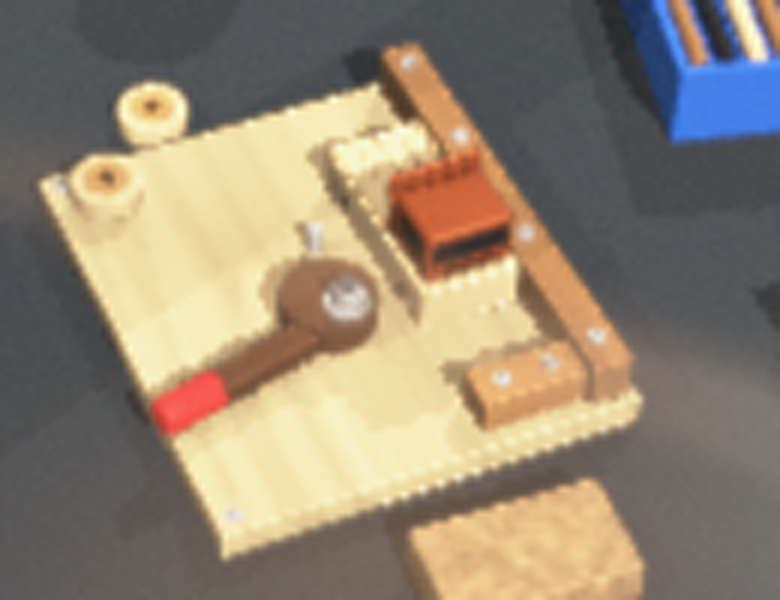

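The jig sits square-on at a yaw of about 6.2°. The enlarged crops show the nut at c1 (466, 297), the pin at (335, 293), and the lever near open. The lorry rear edge is at about x=225–235, and its front is at about x=492. Next I check these points against the given geometry.

```bash
cat >> h.py <<'E'
TH=np.radians(6.2);Rj=np.array([[np.cos(TH),-np.sin(TH)],[np.sin(TH),np.cos(TH)]]);O=np.array([.606,.0428])
def J(w): return (np.atleast_2d(w)[:,:2]-O)@Rj   # world->jig
def W(j): return np.atleast_2d(j)@Rj.T+O
E
python3 - <<'E'
import pickle
from h import *
d=pickle.load(open("d0.pkl","rb"))
f=lambda n,p,z,o:np.round(1e3*J(ray(d[n],np.array(p)/6+o-.4,z)),1)
T=np.array([230,135]);S=np.array([270,145])
print("nut",f("top",[[466,297]],.056,T),f("side",[[346,298]],.056,S))
print("pin",f("top",[[335,293]],.036,T),f("side",[[316,226]],.036,S))
print("fence near-top edge",f("top",[[100,130],[590,93]],.046,T))
print("stop top corners",f("top",[[598,215],[650,213],[594,95]],.040,T))
print("lorry top rear far,rear near,front near,front far",f("top",[[222,122],[234,240],[492,217],[488,103]],.046,T))
print("side rear-left,front near, front far",f("side",[[333,150],[425,295],[515,262]],.046,S))
print("wheel_a",f("top",[[171,496]],.032,T),"wheel_b",f("top",[[34,403]],.014,T))
print("grip",1e3*J([[.4802,-.0252]]))
print("rear target W",W([[.024,.100],[.024,.06]]))
E
```

```text
nut [[-36.1 -34.7]] [[-42.6 -44.1]]
pin [[-26.3  25.4]] [[-27.9  27.3]]
fence near-top edge [[ 56.  127. ]
 [ 56.6 -99.3]]
stop top corners [[   0.2  -98.6]
 [  -0.7 -122.7]
 [  57.  -101.4]]
lorry top rear far,rear near,front near,front far [[ 55.6  71. ]
 [  0.1  69.1]
 [  1.8 -49.5]
 [ 55.4 -51.8]]
side rear-left,front near, front far [[ -0.6  67.8]
 [ -0.5 -49.2]
 [ 52.3 -45.9]]
wheel_a [[-113.7  106.9]] wheel_b [[-63.6 170.1]]
grip [[-132.40814746  -54.0159466 ]]
rear target W [[0.61905969 0.14480708]
 [0.62337966 0.10504104]]
```

Call:
drive_tool --pt "0 0 -1 0.75 -0.85 0 0.1" --pt "0 0 -2 1.5 -1.7 0 0.1" --pt "0 0 -3 2.25 -2.55 0 0.1" --pt "0 0 -4 3 -3.4 0 0.1" --pt "0 0 -5 3.75 -4.25 0 0.1"

```text
clock: 0.6
position: [0.3929, 0.4045, 0.2265]
ee_rot: [-1.278, -2.87, 0.001]
force: [1.1, 0.5, 0.8]
width: 0.614
gripper_force: 0.0
```

Call:
drive_tool --pt "0 0 -1 0.75 -0.85 0 0.1" --pt "0 0 -2 1.5 -1.7 0 0.1" --pt "0 0 -3 2.25 -2.55 0 0.1" --pt "0 0 -4 3 -3.4 0 0.1" --pt "0 0 -5 3.75 -4.25 0 0.1"

```text
clock: 1.1
position: [0.5429, 0.2346, 0.2266]
ee_rot: [-1.868, -2.525, 0.0]
force: [0.3, 0.9, -0.2]
width: 0.176
gripper_force: 0.0
```

Call:
drive_tool --pt "0 0 -1 0.75 -0.85 0 0.1" --pt "0 0 -2.2 1.5 -1.7 -0.4 0.1" --pt "0 0 -2.2 1.98 -2.27 -1.2 0.1" --pt "0 0 -2.2 1.98 -2.27 -2 0.1" --pt "0 0 -2.2 1.98 -2.27 -2.6 0.1"

```text
clock: 1.6
position: [0.621, 0.1436, 0.1203]
ee_rot: [-2.1, -2.335, 0.004]
force: [0.2, 0.5, -0.6]
width: 0.097
gripper_force: 0.0
```

Call:
drive_tool --pt "0 0 0 0 0 -0.8 0.1" --pt "0 0 0 0 0 -1.6 0.1" --pt "0 0 0 0 0 -2.1 0.1" --pt "0 0 0 0 0 -2.3 0.1" --pt "0 0 0 0 0 -2.3 0.1"

```text
clock: 2.1
position: [0.6206, 0.1452, 0.0297]
ee_rot: [-2.097, -2.338, 0.003]
force: [0.1, 0.8, 1.3]
width: 0.102
gripper_force: 0.0
```

Call:
drive_tool --pt "0 0 0 0.01 -0.1 0 0.1" --pt "0 0 0 0.02 -0.2 0 0.1" --pt "0 0 0 0.035 -0.3 0 0.1" --pt "0 0 0 0.045 -0.4 0 0.1" --pt "0 0 0 0.055 -0.5 0 0.1"

```text
clock: 2.6
position: [0.6239, 0.1253, 0.0313]
ee_rot: [2.098, 2.338, 0.002]
force: [-0.1, 1.3, 0.3]
width: 0.101
gripper_force: 0.7
```

Call:
drive_tool --pt "0 0 0 0.01 -0.1 0 0.1" --pt "0 0 0 0.02 -0.2 0 0.1" --pt "0 0 0 0.035 -0.3 0 0.1" --pt "0 0 0 0.045 -0.4 0 0.1" --pt "0 0 0 0.055 -0.5 0 0.1"

```text
clock: 3.1
position: [0.6258, 0.1051, 0.0307]
ee_rot: [-2.098, -2.338, -0.0]
force: [-0.5, 1.0, 0.8]
width: 0.103
gripper_force: 0.9
```

Run:
```python
from cell import arm
from h import *
im=arm.get_image("top");s=arm.observe();print(s["clock"],s["position"],1e3*J(s["position"]),s["force"])
cv2.imwrite("pics/t2.png",cv2.resize(im["pixels"][115:235,220:380],None,fx=5,fy=5,interpolation=cv2.INTER_CUBIC)[:,:,::-1])
```

```text
3.15 [0.62586632 0.10400454 0.03074243] [[26.36017329 58.70100562]] [ 0.18488941 -0.05360086  0.25239464]
```

View pics/t2.png

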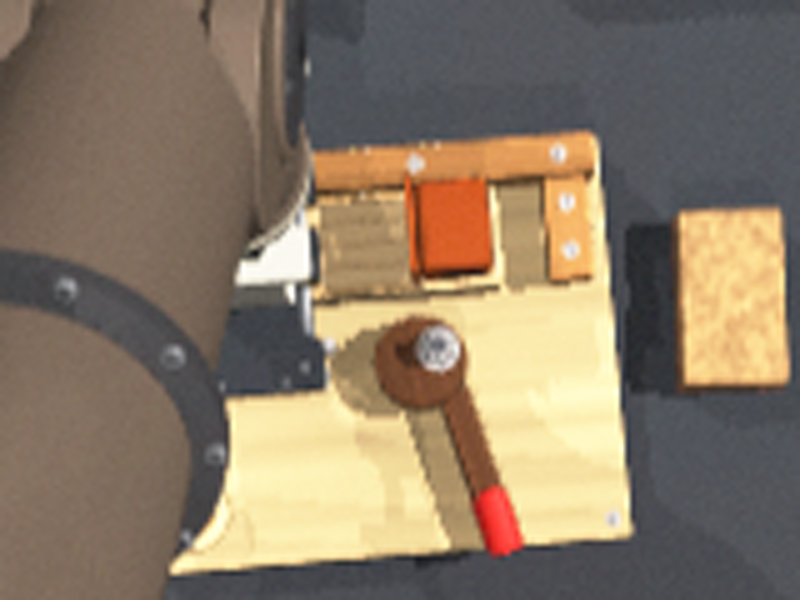

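The lorry is moving squarely: its front edge is at (502, 250) in the crop and the stop face at (548, 250), about 27 mm still to go.

Call:
drive_tool --pt "0 0 0 0.01 -0.1 0 0.1" --pt "0 0 0 0.02 -0.2 0 0.1" --pt "0 0 0 0.035 -0.3 0 0.1" --pt "0 0 0 0.045 -0.4 0 0.1" --pt "0 0 0 0.055 -0.5 0 0.1"

```text
clock: 3.65
position: [0.6279, 0.0849, 0.0307]
ee_rot: [2.098, 2.338, -0.0]
force: [0.1, 0.5, 0.4]
width: 0.102
gripper_force: 0.5
```

Call:
drive_tool --pt "0 0 0 0.005 -0.04 0 0.1" --pt "0 0 0 0.01 -0.08 0 0.1" --pt "0 0 0 0.013 -0.12 0 0.1" --pt "0 0 0 0.017 -0.16 0 0.1" --pt "0 0 0 0.02 -0.2 0 0.1"

```text
clock: 4.15
position: [0.6287, 0.0776, 0.0307]
ee_rot: [-2.098, -2.338, -0.0]
force: [-0.7, 7.2, 0.6]
width: 0.1
gripper_force: 3.7
```

Call:
drive_tool --pt "0 0 0 0.002 -0.02 0 0.1" --pt "0 0 0 0.004 -0.04 0 0.1" --pt "0 0 0 0.006 -0.06 0 0.1" --pt "0 0 0 0.006 -0.06 0 0.1"

```text
clock: 4.55
position: [0.6287, 0.0776, 0.0307]
ee_rot: [-2.094, -2.339, -0.003]
force: [-0.9, 7.2, -0.5]
width: 0.102
gripper_force: 3.9
```

Run:
```python
from cell import arm
from h import *
s=arm.observe();print(s["clock"],s["position"],1e3*J(s["position"]),s["force"])
im=arm.get_image("top")
cv2.imwrite("pics/t3.png",cv2.resize(im["pixels"][130:230,240:360],None,fx=6,fy=6,interpolation=cv2.INTER_CUBIC)[:,:,::-1])
```

```text
4.55 [0.62868298 0.07761331 0.03072057] [[26.31011792 32.15994373]] [-0.93819823  7.20333902 -0.50291561]
```

View pics/t3.png

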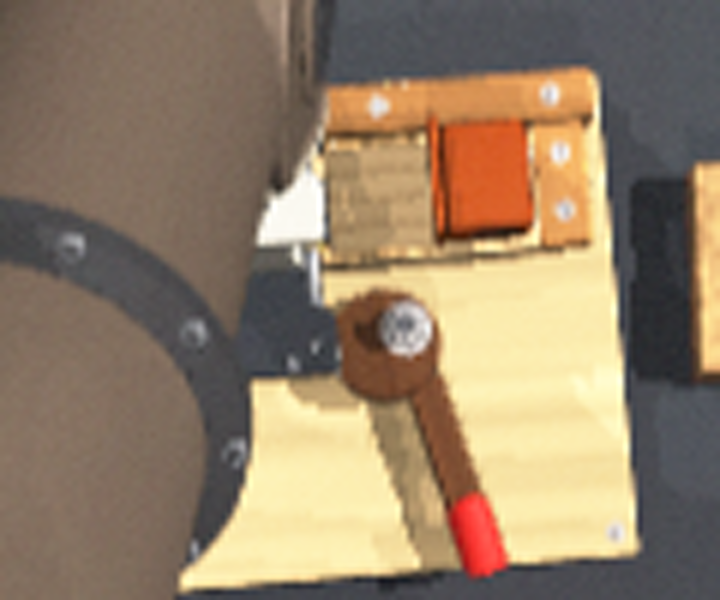

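The lorry's front now touches the stop face (no gap at about (537, 185)), and contact force is steady at 7 N. I'll retreat and plan the lever arc.

Run:
```python
from h import *
P=np.array([-.035,-.035])
def F(a,off,r=.095):
    a=np.radians(a);u=np.array([np.cos(a),np.sin(a)]);n=np.array([-u[1],u[0]]);return W(P+r*u+off*n)[0]
print("retreat",W([[.0263,.075]]),"start",F(191,.037),"yaw",17.2)
p=F(191,.023);print("contact",p)
for c in range(5):
    a0=191-25*c;b=F(a0,.023)
    print(a0,b,[list(np.round((F(a0-5*k,.023)-b)/.04,2)) for k in range(1,6)])
```

```text
retreat [[0.62404622 0.12020171]] start [ 0.49517445 -0.05921283] yaw 17.2
contact [ 0.49103453 -0.04583893]
191 [ 0.49103453 -0.04583893] [[np.float64(-0.1), np.float64(0.19)], [np.float64(-0.19), np.float64(0.38)], [np.float64(-0.25), np.float64(0.59)], [np.float64(-0.3), np.float64(0.79)], [np.float64(-0.33), np.float64(1.0)]]
166 [ 0.47774219 -0.00566948] [[np.float64(-0.01), np.float64(0.21)], [np.float64(-0.01), np.float64(0.43)], [np.float64(0.02), np.float64(0.64)], [np.float64(0.06), np.float64(0.85)], [np.float64(0.12), np.float64(1.05)]]
141 [0.48267158 0.03635399] [[np.float64(0.08), np.float64(0.2)], [np.float64(0.17), np.float64(0.39)], [np.float64(0.29), np.float64(0.57)], [np.float64(0.41), np.float64(0.74)], [np.float64(0.56), np.float64(0.9)]]
116 [0.504899   0.07235694] [[np.float64(0.16), np.float64(0.15)], [np.float64(0.32), np.float64(0.28)], [np.float64(0.5), np.float64(0.4)], [np.float64(0.69), np.float64(0.5)], [np.float64(0.88), np.float64(0.58)]]
91 [0.5402594  0.09559297] [[np.float64(0.2), np.float64(0.07)], [np.float64(0.41), np.float64(0.12)], [np.float64(0.62), np.float64(0.15)], [np.float64(0.83), np.float64(0.16)], [np.float64(1.05), np.float64(0.15)]]
```

Call:
drive_tool --pt "0 0 0 -0.04 0.35 0 0.1" --pt "0 0 0 -0.1 1.0 0 0.1" --pt "0 0 0 -0.1 1.0 1 0.05" --pt "0 0 0 -0.1 1.0 2 0" --pt "0 0 0 -0.1 1.0 3 0"

```text
clock: 5.1
position: [0.6247, 0.1152, 0.152]
ee_rot: [2.097, 2.338, -0.002]
force: [0.3, 0.5, -0.2]
width: 0.002
gripper_force: 0.0
```

Call:
drive_tool --pt "0 0 0.5 -0.65 -0.87 0 0" --pt "0 0 1 -1.3 -1.74 0 0" --pt "0 0 1.5 -1.95 -2.61 0 0" --pt "0 0 2 -2.6 -3.48 0 0" --pt "0 0 2.2 -3.25 -4.4 0 0"

```text
clock: 5.6
position: [0.4939, -0.062, 0.1509]
ee_rot: [1.861, 2.53, 0.0]
force: [1.2, -1.5, -0.2]
width: 0.003
gripper_force: 0.0
```

Call:
drive_tool --pt "0 0 0 0 0 -0.8 0" --pt "0 0 0 0 0 -1.6 0" --pt "0 0 0 0 0 -2.4 0" --pt "0 0 0 0 0 -3.0 0" --pt "0 0 0 0 0 -3.1 0"

```text
clock: 6.1
position: [0.4933, -0.0609, 0.0246]
ee_rot: [-1.863, -2.526, 0.004]
force: [0.0, -0.3, 0.3]
width: 0.001
gripper_force: 0.0
```

Run:
```python
from cell import arm
from h import *
s=arm.observe();print(s["clock"],s["position"],s["ee_rot"],s["joints"],1e3*J(s["position"]),s["force"])
im=arm.get_image("side")
cv2.imwrite("pics/s4.png",cv2.resize(im["pixels"][130:260,250:410],None,fx=4.5,fy=4.5,interpolation=cv2.INTER_CUBIC)[:,:,::-1])
```

```text
6.1 [ 0.49327989 -0.06093767  0.02462972] [-1.86261342 -2.52621549  0.00439929] [-0.20115508  0.52061731  0.29048534  2.09956581 -0.27004976  0.56019832
  0.58363536] [[-123.26440564  -90.95720888]] [ 0.03196156 -0.28237464  0.29005867]
```

View pics/s4.png

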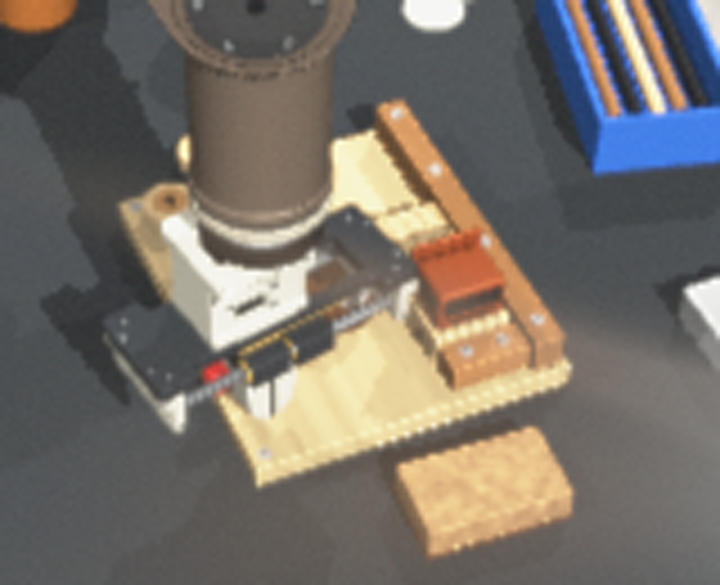

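The side view shows the finger standing on the board at (270, 385), on the trailing side of the lever and clear of it; the lorry is still against the stop at (450, 335). Starting the sweep.

Call:
drive_tool --pt "0 0 0 -0.03 0.2 0.08 0" --pt "0 0 0 -0.06 0.38 0.08 0" --pt "0 0 -1 -0.16 0.57 0.08 0" --pt "0 0 -2 -0.25 0.76 0.08 0" --pt "0 0 -3 -0.31 0.97 0.08 0"

```text
clock: 6.65
position: [0.4833, -0.0215, 0.0314]
ee_rot: [2.181, 2.259, 0.003]
force: [-1.0, -2.2, 1.0]
width: 0.003
gripper_force: 1.1
```

Run:
```python
from cell import arm
from h import *
s=arm.observe();print(s["clock"],s["position"],s["ee_rot"],s["joints"],s["force"])
```

```text
6.65 [ 0.48331126 -0.02149953  0.03139808] [2.18098676 2.2587576  0.00330407] [-0.34666956  0.50002991  0.37479357  2.13777377 -0.33916143  0.55666469
  0.31131613] [-1.03109312 -2.20341058  0.99465363]
```

Call:
drive_tool --pt "0 0 -1 -0.05 0.2 0 0" --pt "0 0 -2 -0.08 0.41 0 0" --pt "0 0 -3 -0.09 0.62 0 0" --pt "0 0 -4 -0.09 0.84 0 0" --pt "0 0 -5 -0.06 1.05 0 0"

```text
clock: 7.15
position: [0.4808, 0.021, 0.0313]
ee_rot: [2.619, 1.734, 0.004]
force: [-0.2, -1.5, 1.4]
width: 0.005
gripper_force: 1.0
```

Call:
drive_tool --pt "0 0 -1 0.04 0.21 -0.05 0" --pt "0 0 -2 0.1 0.41 -0.05 0" --pt "0 0 -3 0.18 0.61 -0.05 0" --pt "0 0 -4 0.27 0.8 -0.05 0" --pt "0 0 -5 0.39 0.98 -0.05 0"

```text
clock: 7.65
position: [0.4961, 0.0602, 0.0292]
ee_rot: [-2.932, -1.127, -0.003]
force: [-0.4, -2.7, 1.1]
width: 0.004
gripper_force: 1.2
```

Run:
```python
from cell import arm
from h import *
s=arm.observe();print(s["clock"],s["position"],s["ee_rot"],s["joints"],s["force"])
im=arm.get_image("side")
cv2.imwrite("pics/s5.png",cv2.resize(im["pixels"][130:260,250:410],None,fx=4.5,fy=4.5,interpolation=cv2.INTER_CUBIC)[:,:,::-1])
```

```text
7.65 [0.4960758  0.06022933 0.02917982] [-2.93201413e+00 -1.12674545e+00 -2.74493250e-03] [-0.68357581  0.57437144  0.63325728  2.11418773 -0.58131572  0.62746887
 -0.47996151] [-0.39306806 -2.65262864  1.07964554]
```

View pics/s5.png

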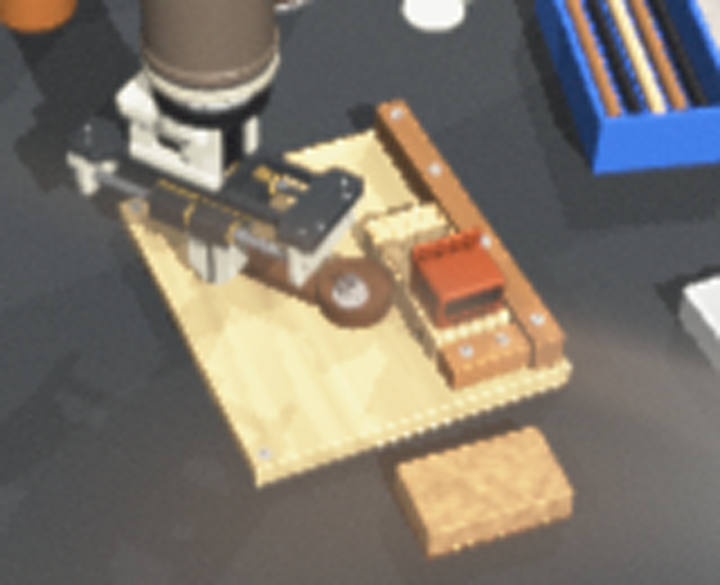

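Call:
drive_tool --pt "0 0 -1 0.12 0.17 0 0" --pt "0 0 -2 0.27 0.33 0 0" --pt "0 0 -3 0.43 0.48 0 0" --pt "0 0 -4 0.59 0.61 0 0" --pt "0 0 -5 0.77 0.73 0 0"

```text
clock: 8.2
position: [0.5263, 0.089, 0.0288]
ee_rot: [-3.106, -0.468, -0.0]
force: [-2.2, -2.5, 0.2]
width: 0.003
gripper_force: 1.2
```

Call:
drive_tool --pt "0 0 -0.3 0.05 0.03 0 0" --pt "0 0 -0.6 0.1 0.06 0 0" --pt "0 0 -0.9 0.16 0.08 0 0" --pt "0 0 -1.2 0.22 0.1 0 0" --pt "0 0 -1.2 0.22 0.1 0 0"

```text
clock: 8.7
position: [0.5334, 0.0928, 0.0278]
ee_rot: [-3.125, -0.307, 0.005]
force: [-7.6, 1.2, 4.1]
width: 0.006
gripper_force: 3.3
```

Run:
```python
from cell import arm
from h import *
s=arm.observe();print(s["clock"],s["position"],1e3*J(s["position"]),s["joints"],s["force"])
```

```text
8.7 [0.5334018  0.09284957 0.02780824] [[-66.76825089  57.59739191]] [-0.80439772  0.67989703  0.78556087  2.01639585 -0.71663231  0.74709995
 -0.94767116] [-7.56522784  1.22067675  4.10890358]
```

Call:
drive_tool --pt "0 0 0 0.03 0.005 0 0" --pt "0 0 0 0.06 0.01 0 0" --pt "0 0 0 0.06 0.01 0 0"

```text
clock: 9.0
position: [0.5346, 0.0932, 0.0276]
ee_rot: [-3.124, -0.308, 0.009]
force: [-10.9, 0.7, 7.2]
width: 0.009
gripper_force: 5.1
```

Call:
drive_tool --pt "0 0 0 0.03 0.005 0 0" --pt "0 0 0 0.06 0.01 0 0" --pt "0 0 0 0.06 0.01 0 0"

```text
clock: 9.3
position: [0.5356, 0.0935, 0.0275]
ee_rot: [-3.124, -0.308, 0.012]
force: [-15.4, 0.6, 12.7]
width: 0.003
gripper_force: 7.5
```

Call:
drive_tool --pt "0 0 0 0.03 0.005 0 0" --pt "0 0 0 0.06 0.01 0 0" --pt "0 0 0 0.06 0.01 0 0"

```text
clock: 9.6
position: [0.5358, 0.0935, 0.0272]
ee_rot: [-3.123, -0.308, 0.018]
force: [-21.5, -0.6, 17.1]
width: 0.005
gripper_force: 10.9
```

Call:
drive_tool --pt "0 0 0 0.03 0.005 0 0" --pt "0 0 0 0.05 0.01 0 0" --pt "0 0 0 0.05 0.01 0 0"

```text
clock: 9.9
position: [0.536, 0.0936, 0.0269]
ee_rot: [-3.123, -0.307, 0.023]
force: [-27.0, -2.5, 21.4]
width: 0.006
gripper_force: 13.8
```

Call:
drive_tool --pt "0 0 0 -0.2 -0.03 0 0" --pt "0 0 0 -0.5 -0.08 0 0" --pt "0 0 0 -0.9 -0.15 0 0" --pt "0 0 0 -0.9 -0.15 0.6 0" --pt "0 0 0 -0.9 -0.15 1.5 0"

```text
clock: 10.4
position: [0.507, 0.0876, 0.0876]
ee_rot: [3.126, 0.307, -0.004]
force: [1.3, 0.5, 0.5]
width: 0.007
gripper_force: 0.0
```

Call:
drive_tool --pt "0 0 0 0 0 1 0" --pt "0 0 0 -0.4 0.8 2 0" --pt "0 0 0 -0.9 1.6 2.5 0" --pt "0 0 0 -1.5 2.4 2.5 0" --pt "0 0 0 -2.1 3.2 2.5 0"

```text
clock: 10.9
position: [0.4242, 0.2174, 0.1889]
ee_rot: [-3.124, -0.307, -0.004]
force: [-0.1, 0.7, -0.1]
width: 0.006
gripper_force: 0.0
```

Call:
drive_tool --pt "0 0 0 -0.5 0.9 0 0" --pt "0 0 0 -1 1.8 0 0" --pt "0 0 0 -1.5 2.7 0 0" --pt "0 0 0 -2 3.6 0 0" --pt "0 0 0 -2 3.6 0 0"

```text
clock: 11.4
position: [0.3412, 0.3652, 0.1875]
ee_rot: [-3.123, -0.321, 0.001]
force: [-0.0, -0.9, -0.2]
width: 0.003
gripper_force: 0.0
```

Run:
```python
from cell import arm
from h import *
import pickle
s=arm.observe();print(s["clock"],s["position"],s["force"])
d={n:arm.get_image(n) for n in("top","side")};pickle.dump(d,open("d1.pkl","wb"))
cv2.imwrite("pics/t6.png",cv2.resize(d["top"]["pixels"][135:235,230:360],None,fx=6,fy=6,interpolation=cv2.INTER_CUBIC)[:,:,::-1])
```

```text
11.4 [0.34120038 0.36524769 0.18750334] [-0.01533703 -0.86164979 -0.17394498]
```

View pics/t6.png

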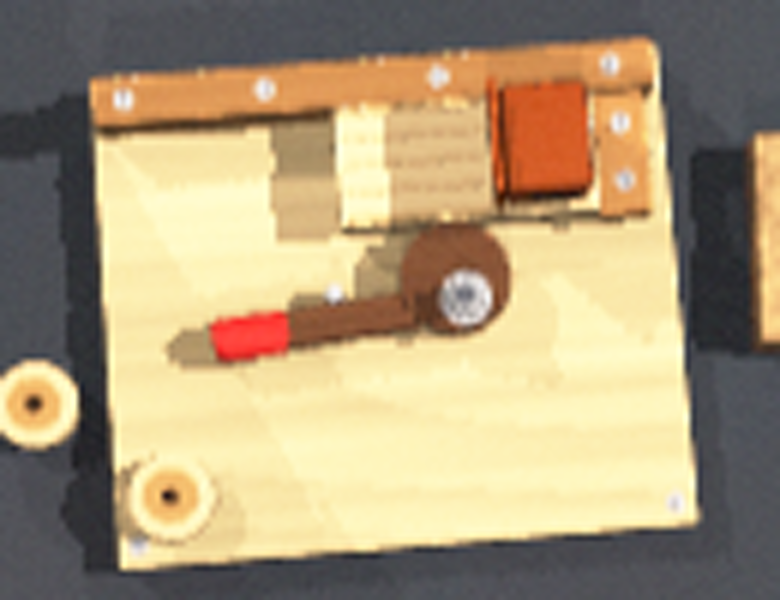

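The picture shows the lever arm lying on the pin at (335, 295), the cam pressing the lorry, and the lorry flush with the fence and stop. The wheels haven't moved. One numeric check before handing in.

Run:
```python
import pickle
from h import *
d=pickle.load(open("d1.pkl","rb"));T=np.array([230,135])
im=d["top"];h=cv2.cvtColor(im["pixels"],cv2.COLOR_RGB2HSV)
r=((h[:,:,1]>200)&(h[:,:,2]>130)&((h[:,:,0]<4)|(h[:,:,0]>174)));r[:,360:]=0
y,x=np.where(r);g=J(ray(im,[[x.mean(),y.mean()]],.0305))[0];v=g-[-.035,-.035]
print(g*1e3,np.hypot(*v),"lever",np.radians(195)-np.arctan2(v[1],v[0]))
f=lambda p,z:np.round(1e3*J(ray(im,np.array(p)/6+T-.4,z)),1)
print("lorry rear far/near",f([[335,110],[342,230]],.046))
```

```text
[-42.98053479  67.44912   ] 0.10275948191894782 lever 1.7548551612713408
lorry rear far/near [[57.4 18.9]
 [ 1.  19.6]]
```

Lever measured at 1.75 (home), and the lorry's rear edge at y ≈ +19–20 mm (expected +20), square.

```bash
python3 -c "
from cell import arm
print(arm.sign_off())"
```

```text
the job is handed in; nothing more can be done
None
```

The lorry is clamped square against the fence and end stop, with the cam lever on its stop pin (measured 1.75 rad). I used pushes only, and no contact with the cab or other items showed in the pictures. The job is handed in, but no verdict came back.

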